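# Line up a filter cell's cover with a drift pin and fit the last bolt

### The job

The cover of the filter cell hangs on its first bolt and has swung out of line with the body. Push the drift pin fully home through the larger open hole so that it draws cover and body into line (do not push the cover with the gripper), then, leaving the pin in, fit the hex bolt fully home in the smaller open hole. Leave the other things on the bench where they are.

Things in the scene. Friction and masses are not known exactly. Their poses are not given: they have to be found in the camera images.
- cell_body: Filter cell fixed to the bench: 120 mm square foot, round bowl, flange 136 (x) x 170 (y) x 16 mm, upper face 60 mm above the bench. Origin at the centre of its underside, z up. Two open through holes: 20 mm wide at (-45, -60) and 16 mm wide at (-45, +60) mm; 34 mm free below the flange. First bolt (fitted, the cover's pivot, top 87 mm above the bench) at (+45, 0) mm.
- cover_plate: Steel cover 136 x 170 x 12 mm, outline and holes as the flange; central port 48 mm wide, 18 mm high. Lies on a 2 mm gasket on the flange, upper face 74 mm above the bench. Cannot lift; only swings stiffly on the first bolt (about 2.5 N sideways at a hole). Origin: centre of its underside; axes as the body's when in line.
- cover_swing (a joint): Angle of the cover about the first bolt, rad, counter-clockwise from above; 0 = in line with the body; starts at 0.035 to 0.055, which puts the holes 3.8 to 6 mm out of line. Stays where it is left; stops at -0.01 and 0.09.
- body_drift_hole (a point): Centre of the 20 mm hole at the upper face of the body's flange, 60 mm above the bench.
- body_bolt_hole (a point): Centre of the 16 mm hole at the upper face of the body's flange, 60 mm above the bench.
- cover_drift_hole (a point): Centre of the 20 mm hole at the upper face of the cover, 74 mm above the bench.
- cover_bolt_hole (a point): Centre of the 16 mm hole at the upper face of the cover, 74 mm above the bench.
- drift_pin: Steel drift pin, 110 mm long, z up its axis, about 0.15 kg. Origin: centre of the underside of its collar (32 mm wide, 5 mm thick). Above it a round dark handle 22 mm wide, from 5 to 50 mm above the origin; below it a shank 19 mm wide for 18 mm, then tapering to a 6 mm nose at 58 mm, end at 60 mm. Stands upright in either well of the stand.
- hex_bolt: Steel bolt, 87 mm long, z up its axis, about 0.1 kg. Origin: centre of the underside of its washer face (30 mm wide, 3 mm thick). Above it a tall dark hexagon head, 26 mm across flats, 3 to 37 mm above the origin, a flat facing its own y axis and every 60 degrees on; below it a shank 13 mm wide, 50 mm long, the last 5 mm bevelled to 9 mm. Stands upright in the other well.
- pin_stand: White plastic stand fixed to the bench, 56 (x) x 136 (y) x 70 mm on a foot 80 x 150 x 6 mm; origin at the centre of its underside. Two through wells 24 mm wide at y = -40 and +40 mm; pin and bolt hang in them with collar and washer face on the top face (70 mm).
- dropper_1: Bystander: dropper bottle with a blue cap, 36 x 36 x 98 mm, beyond the cell; origin under its centre.
- dropper_3: Bystander: brown dropper bottle, 36 x 36 x 98 mm, beyond the stand; origin under its centre.
- slide_box: Bystander: slide box 30 x 82 x 28 mm, lying beyond cell and stand; origin under its centre.
- film_roll: Bystander: white film roll 60 x 60 x 50 mm, left of the cell; origin under its centre.
- marker_1: Bystander: marker pen 130 mm long, lying in front of the cell; origin under its centre.
- marker_2: Bystander: marker pen 130 mm long, lying in front of the cell; origin under its centre.
- beaker: Bystander: clear beaker 52 x 52 x 69 mm, left of and beyond the cell; origin under its centre.
- wash_bottle: Bystander: wash bottle with a red cap, 180 mm tall, beyond the cell; origin under its centre.
- tube_lying: Bystander: capped sample tube 88 mm long, lying in front of the stand; origin under its centre.
Things that resemble listed ones, but are neither listed nor needed, are in the scene too. Leave any green look-alike of the drift_pin alone.

How it is judged (in metres and radians):
On the way, in this order (a step that is already met when the one before it is completed fails the run):
1. the drift pin is fully home in the larger hole through cover and body, the cover in line, and the bolt not yet in its hole (horizontal distance between drift_pin and body_drift_hole below 0.003 m and z of drift_pin in the frame of body_drift_hole below 0.017 m and angle between drift_pin's own z axis and vertical below 0.06 rad and value of joint cover_swing below 0.02 rad and distance between hex_bolt and cover_bolt_hole above 0.055 m), for 0.2 s.
2. the bolt is fully home in the smaller hole through cover and body, with the pin still home (horizontal distance between hex_bolt and body_bolt_hole below 0.004 m and z of hex_bolt in the frame of body_bolt_hole below 0.017 m and horizontal distance between drift_pin and body_drift_hole below 0.003 m and z of drift_pin in the frame of body_drift_hole below 0.017 m), for 0.2 s.
At the end, for the whole second after the job is handed in: Pin in the 20 mm hole and bolt in the 16 mm hole, through cover and body, collar and washer face within 3 mm of the cover, upright within 0.06 rad, centred on the body's holes within 3 mm (pin) and 4 mm (bolt), at rest; cover within 0.02 rad of in line (all of step 2 and angle between each of drift_pin, hex_bolt's own z axis and vertical below 0.06 rad and value of joint cover_swing below 0.02 rad and linear speed of each of drift_pin, hex_bolt below 0.02 m/s); the robot touches nothing.
It fails at once if the arm or gripper pushes the cover (more than 3 N) (contact force between the arm and cover_plate above 3 N).
It fails at once if a finger pushes the cover (more than 3 N) (contact force between the fingers and cover_plate above 3 N).
It fails at once if a bystander is moved by more than 30 mm (distance of any of dropper_1, dropper_3, slide_box, film_roll, marker_1, marker_2, beaker, wash_bottle, tube_lying from where it was at the start of the episode above 0.03 m).
It also fails if it takes over 64 s, if anything falls off the work surface, if the arm or the gripper's body presses on something with over 40 N, if the wrist force passes 120 N, or if a joint passes its speed limit or range.

### The arm

A 6-joint arm with a two-finger parallel gripper is mounted at the origin on a cart in front of the work surface, level with it; the furniture and walls round the work are solid. World frame = base frame: x ahead of the robot, y to its left, z up, the work surface at z = 0. Lengths are in mm, angles in rad, forces in N, time in s.
With the tool pointing down it reaches from about 350 to 975 mm from the base axis. Payload 7.1 kg.
Tool frame: the origin (TCP) lies midway between the tips of the shut fingers; the grasp point (between the pads) lies 19 mm behind it (ctrl.grip_depth is the distance from the TCP to the grasp point, in mm); z points along the fingers, y is the line along which they close (so a half turn about z gives the same grasp; the last joint's range is limited). The gripper opens to 88 mm and grips with 3 to 60 N. Pads are 20 mm wide; open, the fingers measure 115 mm over their backs; the gripper's body (75 mm by 178 mm) begins 61 mm behind the grasp point.
Start: joints at [-1.161, 0.423, 1.63, -0, 1.089, -0.019], TCP at [259.877, -568.391, 222.675] pointing down, gripper open.
Joint ranges: [-3, 3], [-0.9, 2.11], [0.09, 2.58], [-1.31, 4.45], [0.11, 2.69], [-2.54, 2.54]. Speed limits (rad/s): [2.39, 2.39, 3.01, 3.14, 3.14, 3.14].

### API

Orientations are given as a rotation vector (axis times angle).
In Python, from workcell import get_obs, vision, ctrl gives the robot as it stands.
- The arm moves only by the tool step_arm, never from a script. Its argument "plan" is a list of rows, each a list of 7 numbers: the opening, from -1 (shut) to 1 (fully open), then the shift along the tool's x, y, z as a fraction of full scale, then the turn, a rotation vector about the tool's x, y, z as a fraction of full scale. In form: [[fingers, dx, dy, dz, wx, wy, wz], ...]. A call has 1 to 20 rows; each row shifts and turns the commanded pose from where the row before left it, along the tool's axes as they then stand; what a row does not reach is not made up. Full scale, the value 1, is 50 mm for a shift and 0.12 rad for a turn. A row lasts 1/8 s, in which the tool goes at most 62.5 mm and 10.7 degrees, less where a joint would pass 70% of its speed; a pose out of reach is approached as far as the arm can. A call with a number of a shift or a turn outside -1 to 1 is refused whole. A call with a gripper value outside its range is refused whole. The fingers move at their own pace and stop on an object; the grip force is fixed at half the most. Time passes only in rows, so rows that do not move let the fingers close. It gives the time, the measured TCP pose, the force, the opening and the grip force at its end, in the units of the state.
- get_obs(): the state, without advancing time (a new reading comes with each control period).
- vision.get_image(name): name is "scene" or "top"; returns a dict with "pixels" (420x560x3 uint8, red, green, blue), "depth" (420x560 float32, mm along the optical axis (not along the pixel's ray), 0 where there is no reading), "fx", "fy", "cx", "cy" (pixels), "k1" (the pictures are not rectified: a ray, as slopes to the right and down, at radius r is drawn at 1 + k1 r^2 times it, then the intrinsics apply), "T" (4x4, takes a point from camera to world coordinates). Camera axes: x right, y down, z forward; pixel columns grow to the right and rows downward; lengths in mm; the calibration is good to about 2 mm. A picture is of the moment at which its call begins.
- ctrl.close_job(): hands the job in; it is judged then, once.
The state is a dict: "t": time; "qpos": joint angles; "qvel": joint speeds; "joint_torque": joint torques, N m; "ee_pos": TCP position; "orientation": TCP orientation; "ft_force": force on the tool from outside, world axes, zero at the start; "moment": the same for the moment, N m; "width": finger opening in mm; "grasp_force": force on a finger pad.
Only numpy, scipy, OpenCV 4.12 (cv2) and the standard library are available. Lean on these libraries where they do the work, as an engineer would, in place of code of your own. Each camera call takes 0.05 s, during which the arm holds its last target. There are 200 camera calls.

## Working session

There is one attempt and no reset: what is moved stays moved. The work goes in short steps, Python scripts to look and compute and a tool call to move; the robot and the scene stay as the last step left them, time stands still between calls to the robot, and variables do not carry over. Pictures are saved under pics/ and viewed, at most 10 in all, crops included, and the job is handed in when it is done.

Besides the shell and the picture viewer there is one more tool, called after "Emit:" in YAML: its name, and indented under it one key for each argument. step_arm: Moves the arm, as the interface text tells. Its arguments: {"type":"object","properties":{"plan":{"type":"array","items":{"type":"array","items":{"type":"number","minimum":-1,"maximum":1}}}},"required":["plan"]}

```bash
mkdir -p pics; cat > h.py <<'E'
import numpy as np, cv2
from workcell import get_obs, vision, ctrl
def K(im): return np.array([[im['fx'],0,im['cx']],[0,im['fy'],im['cy']],[0,0,1.]])
def dist(im): return np.array([im['k1'],0,0,0.])
def rays(im,uv):
    n=cv2.undistortPoints(np.array(uv,float).reshape(-1,1,2),K(im),dist(im)).reshape(-1,2)
    return np.c_[n,np.ones(len(n))]
def plane(im,uv,z):
    d=rays(im,uv)@im['T'][:3,:3].T; o=im['T'][:3,3]
    return o+d*((z-o[2])/d[:,2])[:,None]
def cloud(im):
    h,w=im['depth'].shape
    uv=np.stack(np.meshgrid(np.arange(w),np.arange(h)),-1).reshape(-1,2)
    p=rays(im,uv)*im['depth'].reshape(-1,1)
    return (p@im['T'][:3,:3].T+im['T'][:3,3]).reshape(h,w,3)
def proj(im,P):
    R=im['T'][:3,:3].T; t=-R@im['T'][:3,3]
    return cv2.projectPoints(np.array(P,float).reshape(-1,1,3),cv2.Rodrigues(R)[0],t,K(im),dist(im))[0].reshape(-1,2)
E
python3 - <<'E'
from h import *
import pickle
for n in ('scene','top'):
    im=vision.get_image(n); pickle.dump(im,open(n+'0.pkl','wb'))
    cv2.imwrite(f'pics/{n}0.png',cv2.resize(im['pixels'][:,:,::-1],(800,600),interpolation=cv2.INTER_CUBIC))
    print(n,im['fx'],im['cx'],im['cy'],im['k1'],im['T'].round(3).tolist())
print(get_obs())
E
```

```text
scene 419.4163166520194 278.76955863334206 206.61302618741405 0.03555066768061823 [[-0.793, -0.266, 0.548, -21.373], [-0.609, 0.342, -0.715, 743.223], [0.003, -0.901, -0.434, 538.457], [0.0, 0.0, 0.0, 1.0]]
top 539.7115283719014 274.4483549406925 202.01449164525508 -0.120638912751299 [[-0.018, -0.996, 0.091, 396.293], [-1.0, 0.017, -0.006, -19.283], [0.005, -0.091, -0.996, 1592.446], [0.0, 0.0, 0.0, 1.0]]
{'t': 0.1, 'qpos': array([-1.16100639e+00,  4.23777959e-01,  1.63061240e+00,  2.15462734e-06,
        1.08859394e+00, -1.89818904e-02]), 'qvel': array([-8.53392983e-04, -8.43012414e-05, -2.95007446e-03, -1.93877909e-04,
        2.99632133e-04,  2.38861542e-04]), 'joint_torque': array([-7.05552156e-04, -5.45614493e+01, -2.74323928e+01,  6.44448982e-02,
        1.87878491e-02, -2.92098173e-05]), 'ee_pos': array([ 259.67923564, -567.94407321,  221.97143913]), 'orientation': array([-3.06833892e+00, -6.68073736e-01,  4.21312811e-04]), 'ft_force': array([-0.10364845, -0.90139966, -0.17396615]), 'moment': array([-0.01666932,  0.00597752,  0.03273337]), 'grasp_force': 0.0, 'width': 87.6609614862423}
```

View pics/top0.png

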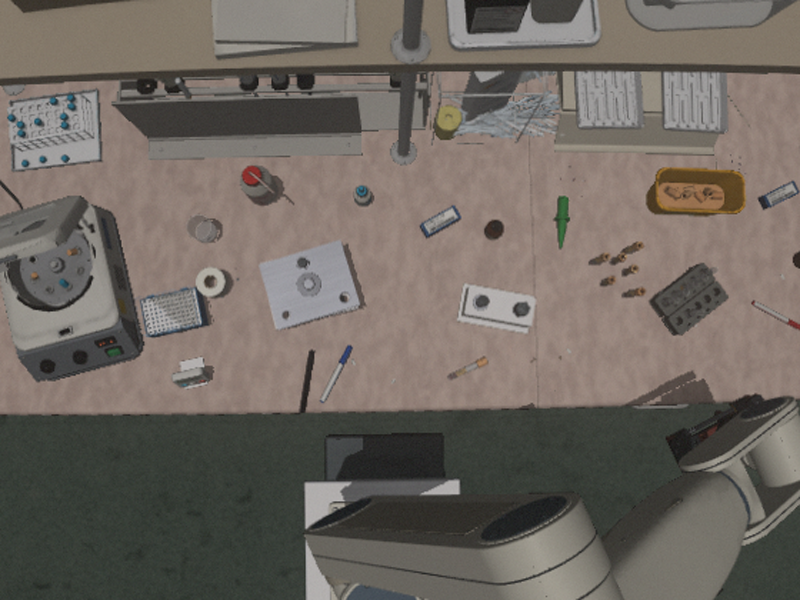

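View pics/scene0.png

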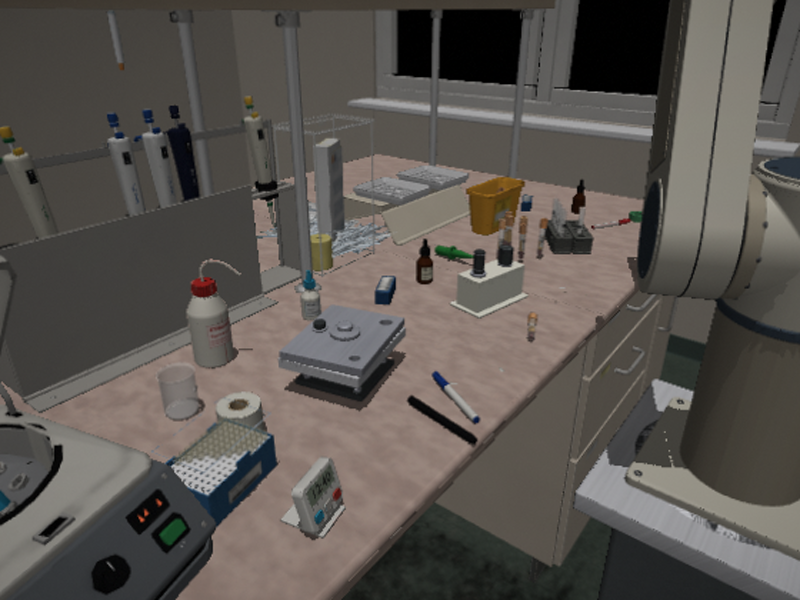

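The top view shows the cover at (310,285) with the drift hole near (345,297), the bolt hole near (285,315) and the pivot near (302,262). The stand's two items are at (482,302) and (521,309). In the scene view the stand is at (490,280), with its items at (479,262) and (505,255), and the green look-alike is at (455,253). Next I'll zoom in on crops.

```bash
python3 - <<'E'
from h import *
import pickle
T=pickle.load(open('top0.pkl','rb'));S=pickle.load(open('scene0.pkl','rb'))
def crop(im,x,y,w,h): return cv2.resize(im['pixels'][y:y+h,x:x+w,::-1],(400,300),interpolation=cv2.INTER_CUBIC)
a=np.vstack([np.hstack([crop(T,170,155,100,75),crop(T,310,185,80,60)]),np.hstack([crop(S,185,205,112,84),crop(S,305,160,80,60)])])
cv2.imwrite('pics/crops.png',cv2.convertScaleAbs(a,alpha=1.4))
C=cloud(T)
def blobs(im,x,y,w,h,z,thr,amin,name):
    g=cv2.cvtColor(im['pixels'],cv2.COLOR_RGB2GRAY)[y:y+h,x:x+w]
    g=cv2.resize(g,None,fx=4,fy=4,interpolation=cv2.INTER_CUBIC)
    m=(g<thr).astype(np.uint8)
    for c in cv2.findContours(m,cv2.RETR_LIST,cv2.CHAIN_APPROX_NONE)[0]:
        A=cv2.contourArea(c)/16
        if amin<A<400:
            M=cv2.moments(c); u=(M['m10']/M['m00']+.5)/4-.5+x; v=(M['m01']/M['m00']+.5)/4-.5+y
            print(name,round(u,1),round(v,1),'area',round(A,1),plane(im,[(u,v)],z).round(1)[0], 'minrect',[np.round(q,1) for q in cv2.minAreaRect(c)[1:]],'cloud',C[int(v+.5),int(u+.5)].round(0) if im is T else '')
for thr in (70,90): blobs(T,183,170,68,60,74,thr,5,'T%d'%thr)
blobs(T,322,198,54,34,100,70,10,'stand')
blobs(S,315,165,60,50,100,60,20,'Sst')
# cover outline from depth
z=C[:,:,2]; m=((z>66)&(z<84)).astype(np.uint8); m[:,:175]=0;m[:,258:]=0;m[:160]=0;m[235:]=0
m=cv2.morphologyEx(m,cv2.MORPH_OPEN,np.ones((3,3),np.uint8))
c=max(cv2.findContours(m,0,1)[0],key=cv2.contourArea)
r=cv2.minAreaRect(plane(T,c.reshape(-1,2),74)[:,:2].astype(np.float32)); print('cover rect',r)
m=((z>62)&(z<78)).astype(np.uint8); m[:,:310]=0;m[:,390:]=0;m[:185]=0;m[245:]=0
c=max(cv2.findContours(m,0,1)[0],key=cv2.contourArea)
print('stand',cv2.minAreaRect(plane(T,c.reshape(-1,2),70)[:,:2].astype(np.float32)))
E
```

```text
T70 239.4 208.5 area 9.2 [518.3  70.5  74. ] minrect [array([16., 13.]), np.float64(90.0)] cloud [522.  75.  10.]
T90 199.6 219.9 area 11.8 [487.8 183.2  74. ] minrect [array([17., 14.]), np.float64(90.0)] cloud [492. 192.  -3.]
T90 239.8 208.5 area 16.7 [518.1  69.3  74. ] minrect [array([21.5, 16.5]), np.float64(26.6)] cloud [523.  73.  -1.]
T90 211.6 183.4 area 33.3 [591.  148.5  74. ] minrect [array([28.3, 27.6]), np.float64(45.0)] cloud [590. 146.  89.]
T90 245.6 186.1 area 88.8 [581.6  52.1  74. ] minrect [array([144.2,  15.7]), np.float64(72.9)] cloud [591.  54.   3.]
stand 361.6 217.0 area 17.4 [ 486.4 -270.2  100. ] minrect [array([36.3, 22.6]), np.float64(60.5)] cloud [ 486. -271.  105.]
stand 337.5 211.5 area 11.1 [ 503.2 -203.2  100. ] minrect [array([19. , 32.7]), np.float64(65.6)] cloud [ 503. -200.  120.]
Sst 334.8 182.9 area 113.8 [ 502.8 -192.1  100. ] minrect [array([33.6, 66.6]), np.float64(2.2)] cloud 
Sst 319.5 178.6 area 59.2 [ 552.8 -193.1  100. ] minrect [array([63.6, 35.6]), np.float64(30.0)] cloud 
Sst 353.4 177.5 area 142.8 [ 481.9 -258.6  100. ] minrect [array([42.3, 71.1]), np.float64(2.5)] cloud 
cover rect ((545.3701782226562, 136.66464233398438), (136.5767822265625, 171.11790466308594), 16.008399963378906)
stand ((498.4698791503906, -241.46041870117188), (138.58663940429688, 56.64580154418945), 78.92745971679688)
```

View pics/crops.png

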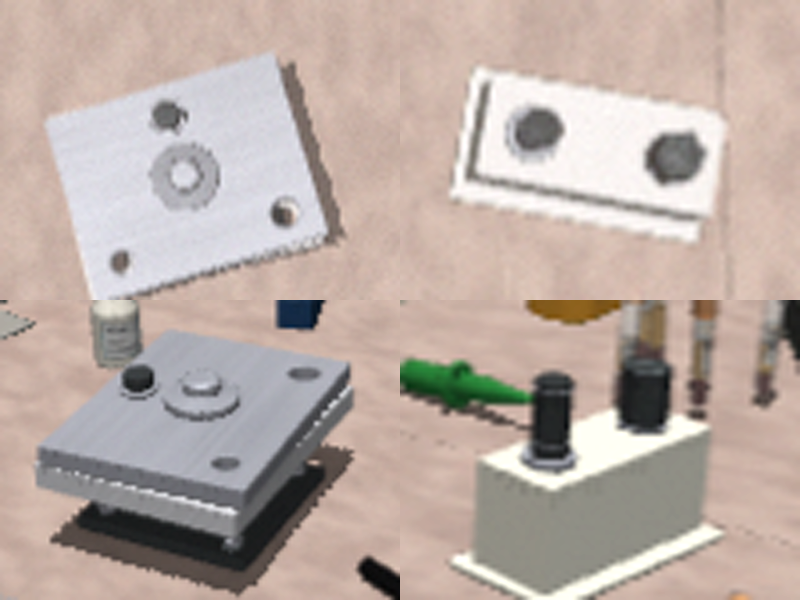

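Top-right crop: the left item is the drift pin (round, with a silver collar) and the right item is the hex bolt. The cover lies about 16° round, and its open holes are clear. One more measurement, then I'll move.

```bash
python3 - <<'E'
from h import *
import pickle
T=pickle.load(open('top0.pkl','rb'));S=pickle.load(open('scene0.pkl','rb'))
def dark(im,x,y,w,h,z,rel,name,amin,hexa=False):
    g=cv2.cvtColor(im['pixels'],cv2.COLOR_RGB2GRAY)[y:y+h,x:x+w]
    g=cv2.resize(g,None,fx=8,fy=8,interpolation=cv2.INTER_CUBIC)
    m=(g<rel).astype(np.uint8)
    for c in cv2.findContours(m,0,cv2.CHAIN_APPROX_NONE)[0]:
        A=cv2.contourArea(c)/64
        if A<amin: continue
        uv=(c.reshape(-1,2)+.5)/8-.5+[x,y]; P=plane(im,uv,z)[:,:2]
        (cx,cy),r=cv2.minEnclosingCircle(P.astype(np.float32)); M=cv2.moments(P.astype(np.float32).reshape(-1,1,2))
        print(name,rel,'px',uv.mean(0).round(1),'A',round(A,1),'cen',round(M['m10']/M['m00'],1),round(M['m01']/M['m00'],1),'ell',np.round(cv2.fitEllipse(P.astype(np.float32))[1],1))
        if hexa:
            d=P-P.mean(0);w_=[np.ptp(d@[np.cos(t),np.sin(t)]) for t in np.radians(range(0,180,10))];print(np.round(w_,1))
for rel in (100,130):
    dark(T,325,200,28,24,120,rel,'pin',20); dark(T,350,206,24,24,107,rel,'bolt',20,True)
for rel in (110,140):
    dark(T,232,200,16,16,74,rel,'drift',8); dark(T,192,212,14,14,74,rel,'bolth',8)
    dark(S,261,220,20,12,74,rel,'S drift',8); dark(S,240,244,16,12,74,rel,'S bolth',8)
# scene cloud based
for n,im in(('T',T),('S',S)):
    C=cloud(im);X=C.reshape(-1,3)
    for nm,lo,hi,y0,y1 in(('pin',116,126,-225,-180),('bolt',103,112,-310,-255)):
        q=X[(X[:,2]>lo)&(X[:,2]<hi)&(X[:,1]>y0)&(X[:,1]<y1)&(X[:,0]>470)&(X[:,0]<540)]
        if len(q): print(n,nm,len(q),q.mean(0).round(1),(q.min(0)+q.max(0)).round(1)/2)
for p in((506.2,-202.2,120),(490.8,-280.7,107)): print('well->px',proj(T,p).round(1),proj(S,p).round(1))
E
```

```text
pin 100 px [337.  210.7] A 57.2 cen 504.1 -199.8 ell [21.3 26.2]
bolt 100 px [364.4 216.1] A 84.2 cen 488.3 -276.8 ell [26.3 31.9]
[26.8 26.8 27.5 27.7 27.8 28.4 29.1 30.2 31.5 32.  32.9 32.7 31.7 31.2
 31.9 31.9 31.1 29.4]
pin 130 px [334.4 221.8] A 25.9 cen 473.7 -189.4 ell [ 4.7 66.3]
pin 130 px [336.8 210.7] A 73.6 cen 503.9 -199.5 ell [25.1 28.7]
pin 130 px [325.6 208.6] A 21.3 cen 513.1 -168.8 ell [ 5.5 45. ]
bolt 130 px [360.5 226.8] A 29.9 cen 459.4 -263.8 ell [ 4.6 77.4]
[15.7 26.1 35.7 44.2 51.3 56.9 60.8 62.8 62.9 61.3 58.5 54.  47.8 40.2
 31.6 22.2 12.6  6.4]
bolt 130 px [364.4 216.1] A 100.2 cen 488.4 -277.0 ell [28.8 34.6]
[29.6 29.  29.9 30.3 30.4 30.8 31.6 32.8 34.  34.5 35.5 35.4 34.3 33.7
 34.5 34.5 33.8 32.1]
drift 110 px [239.8 208.3] A 23.6 cen 518.3 69.2 ell [13.3 18.7]
bolth 110 px [199.6 219.9] A 18.5 cen 487.8 183.4 ell [12.3 15.5]
S drift 110 px [278.4 228.9] A 20.0 cen 494.0 71.4 ell [10.4 34.9]
S drift 110 px [269.7 225.2] A 31.5 cen 521.1 69.8 ell [20.4 22.9]
S bolth 110 px [247.7 250.4] A 29.1 cen 488.0 185.0 ell [17.1 18.2]
drift 140 px [240.5 207.3] A 41.0 cen 520.0 68.4 ell [19.3 23.8]
bolth 140 px [199.6 220. ] A 28.7 cen 487.6 183.4 ell [15.3 19.5]
S drift 140 px [270.4 225.5] A 235.7 cen 519.5 68.8 ell [56.9 67.2]
S bolth 140 px [247.5 249.5] A 188.5 cen 491.2 182.0 ell [40.2 55.5]
T pin 38 [ 505.5 -202.4  120.5] [ 505.75 -202.35  121.  ]
T bolt 62 [ 491.2 -281.   107.5] [ 490.2  -281.1   107.05]
S pin 24 [ 505.8 -196.6  118.8] [ 506.4  -198.05  118.8 ]
S bolt 35 [ 489.9 -273.8  105.7] [ 490.1  -275.5   105.65]
well->px [[337.9 209.8]] [[336.  174.7]]
well->px [[365.7 215.2]] [[354.5 172.3]]
```

Emit:
step_arm:
  plan:
    - [0.2, 0, 0, 0, 0, 0, -0.56]
    - [0.2, 0, 0, 0, 0, 0, -0.56]
    - [0.2, 0, 0, 0, 0, 0, -0.56]
    - [0.2, 0, 0, 0, 0, 0, -0.56]
    - [0.2, 0.706, -0.204, 0, 0, 0, 0]
    - [0.2, 0.706, -0.204, 0, 0, 0, 0]
    - [0.2, 0.706, -0.204, 0, 0, 0, 0]
    - [0.2, 0.706, -0.204, 0, 0, 0, 0]
    - [0.2, 0.706, -0.204, 0, 0, 0, 0]
    - [0.2, 0.706, -0.204, 0, 0, 0, 0]
    - [0.2, 0.706, -0.204, 0, 0, 0, 0]
    - [0.2, 0.706, -0.204, 0, 0, 0, 0]
    - [0.2, 0.706, -0.204, 0, 0, 0, 0]
    - [0.2, 0.706, -0.204, 0, 0, 0, 0]
    - [0.2, 0.706, -0.204, 0, 0, 0, 0]
    - [0.2, 0.706, -0.204, 0, 0, 0, 0]
    - [0.2, 0, 0, 0, 0, 0, 0]
    - [0.2, 0, 0, 0, 0, 0, 0]

```text
t: 2.35
ee_pos: [505.4, -202.7, 222.4]
orientation: [-2.952, -1.074, 0.001]
ft_force: [0.5, 0.0, -0.1]
width: 52.7
grasp_force: 0.0
```

```bash
cat >> h.py <<'E'
from scipy.spatial.transform import Rotation as Ro
def go(target):
    o=get_obs(); R=Ro.from_rotvec(o['orientation']).as_matrix()
    d=R.T@(np.array(target)-o['ee_pos'])
    print('ee',o['ee_pos'].round(1),'toolx',R[:,0].round(3),'tooly',R[:,1].round(3),'z',R[:,2].round(4),'d/50:',(d/50).round(3),'F',o['ft_force'].round(1),'w',round(o['width'],1),'t',round(o['t'],2))
E
python3 -c "
from h import *
go((505.5,-202,86))"
```

```text
ee [ 505.4 -202.7  222.4] toolx [ 0.766  0.643 -0.001] tooly [ 0.643 -0.766 -0.   ] z [-8.e-04 -0.e+00 -1.e+00] d/50: [ 0.011 -0.008  2.728] F [ 0.5  0.  -0.1] w 52.7 t 2.35
```

Emit:
step_arm:
  plan:
    - [0.2, 0, 0, 0.6, 0, 0, 0]
    - [0.2, 0, 0, 0.6, 0, 0, 0]
    - [0.2, 0, 0, 0.5, 0, 0, 0]
    - [0.2, 0, 0, 0.4, 0, 0, 0]
    - [0.2, 0, 0, 0.4, 0, 0, 0]
    - [0.2, 0, 0, 0.23, 0, 0, 0]
    - [0.2, 0, 0, 0, 0, 0, 0]
    - [-1, 0, 0, 0, 0, 0, 0]
    - [-1, 0, 0, 0, 0, 0, 0]
    - [-1, 0, 0, 0, 0, 0, 0]
    - [-1, 0, 0, 0, 0, 0, 0]
    - [-1, 0, 0, 0, 0, 0, 0]

```text
t: 3.85
ee_pos: [506.1, -202.5, 86.6]
orientation: [2.952, 1.074, 0.001]
ft_force: [-0.4, 1.4, 4.6]
width: 21.5
grasp_force: 30.0
```

Emit:
step_arm:
  plan:
    - [-1, 0, 0, -0.4, 0, 0, 0]
    - [-1, 0, 0, -0.6, 0, 0, 0]
    - [-1, 0, 0, -0.6, 0, 0, 0]
    - [-1, 0, 0, -0.6, 0, 0, 0]
    - [-1, 0.366, -0.407, 0, 0, 0, 0]
    - [-1, 0.366, -0.407, 0, 0, 0, 0]
    - [-1, 0.366, -0.407, 0, 0, 0, 0]
    - [-1, 0.366, -0.407, 0, 0, 0, 0]
    - [-1, 0.366, -0.407, 0, 0, 0, 0]
    - [-1, 0.366, -0.407, 0, 0, 0, 0]
    - [-1, 0.366, -0.407, 0, 0, 0, 0]
    - [-1, 0.366, -0.407, 0, 0, 0, 0]
    - [-1, 0.366, -0.407, 0, 0, 0, 0]
    - [-1, 0.366, -0.407, 0, 0, 0, 0]
    - [-1, 0, 0, 0, 0, 0, 0]
    - [-1, 0, 0, 0, 0, 0, 0]
    - [-1, 0, 0, 0, 0, 0, 0]

```text
t: 5.98
ee_pos: [515.3, 70.2, 196.1]
orientation: [2.953, 1.072, -0.001]
ft_force: [-0.6, -0.3, -1.5]
width: 21.8
grasp_force: 30.0
```

```bash
python3 - <<'E'
from h import *
import pickle
go((515.5,71.2,196))
S=vision.get_image('scene');pickle.dump(S,open('scene1.pkl','wb'))
T=vision.get_image('top');pickle.dump(T,open('top1.pkl','wb'))
def crop(im,x,y,w,h): return cv2.resize(im['pixels'][y:y+h,x:x+w,::-1],(400,600),interpolation=cv2.INTER_CUBIC)
cv2.imwrite('pics/hold.png',cv2.convertScaleAbs(np.hstack([crop(S,230,120,80,120),crop(T,200,140,80,120)]),alpha=1.4))
E
```

```text
ee [515.3  70.2 196.1] toolx [ 0.767  0.642 -0.   ] tooly [ 0.642 -0.767 -0.   ] z [-3.e-04 -2.e-04 -1.e+00] d/50: [ 0.016 -0.012  0.001] F [-0.6 -0.3 -1.5] w 21.8 t 5.97
```

View pics/hold.png

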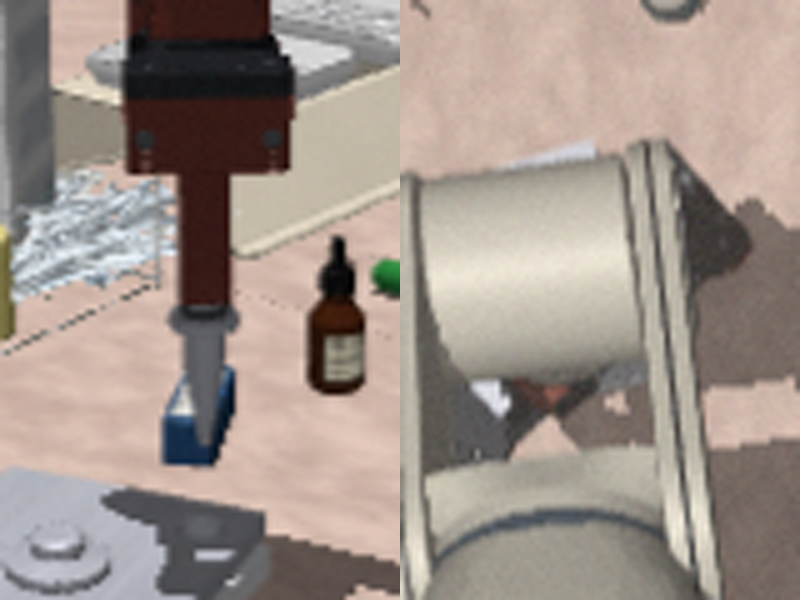

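```bash
python3 - <<'E'
from h import *
import pickle
S=pickle.load(open('scene1.pkl','rb'))
print(proj(S,[(515.3,70.2,z) for z in (120,150,175,182.5,196)]).round(1))
p=proj(S,[(515.3,70.2,150)])[0];print('px per mm along tool x, y',proj(S,[(515.3+7.66,70.2+6.42,150)])[0]-p,proj(S,[(515.3+6.42,70.2-7.67,150)])[0]-p)
# shank center columns: grey vs surroundings, row profile
I=S['pixels'][:, :, :].astype(int)
for r in (184,190,196,200,204,207,210): print(r,I[r,258:286].sum(1)//3)
print(proj(S,[(519.3,68,74),(515.5,71.2,74)]).round(1))
E
```

```text
[[271.5 208.3]
 [271.4 196.3]
 [271.3 186. ]
 [271.3 182.9]
 [271.3 177.2]]
px per mm along tool x, y [-4.44202589  0.06598519] [-0.11422487 -1.8104196 ]
184 [139 138 137 134 133 101  68  58  55  54  54  54  46  50  53  53  51  59
  60  68 128 144 143 140 138 137 135 135]
190 [132 134 135 137 139 137 136 134 105  71  65  69  71  70  70  64  57 116
 131 133 134 133 134 132 133 131 130 130]
196 [133 132 132 133 134 136 137 123  96  80  68  68  71  69  66  62  68  53
  28 114 134 133 132 132 131 132 134 136]
200 [134 133 131 133 132 114  82 108 131 143  97  68  70  72  65  53  33  21
  18 118 138 136 135 136 133 131 130 130]
204 [134 136 136 135  84  45  44  51  56  62  53  62  68  66  53  28  18  25
 111 135 138 140 141 141 141 140 141 141]
207 [140 140 140 140  87  40  33  32  33  32  31  48  63  65  36  19  26 117
 138 141 142 143 143 141 139 137 137 138]
210 [132 132 131 132  82  38  33  32  33  33  32  33  32  31  21  24 120 140
 140 138 137 137 137 141 141 140 137 132]
[[270.8 225.2]
 [271.2 226.2]]
```

The view shows the pin hanging upright in the gripper, with its collar near px (270.5,184) and nose near (270.4,208). Both are 1 px left of where they should project, and the drift hole shows the same offset, so this is camera bias. I'll lower the pin.

Emit:
step_arm:
  plan:
    - [-1, 0.03, -0.01, 0.4, 0, 0, 0]
    - [-1, 0, 0, 0.4, 0, 0, 0]
    - [-1, 0, 0, 0.3, 0, 0, 0]
    - [-1, 0, 0, 0.2, 0, 0, 0]
    - [-1, 0, 0, 0.1, 0, 0, 0]
    - [-1, 0, 0, 0.1, 0, 0, 0]

```text
t: 6.82
ee_pos: [516.6, 72.2, 121.3]
orientation: [2.952, 1.074, 0.001]
ft_force: [0.2, -2.9, 0.8]
width: 21.5
grasp_force: 30.0
```

Emit:
step_arm:
  plan:
    - [-1, 0, 0, 0.1, 0, 0, 0]
    - [-1, 0, 0, 0.1, 0, 0, 0]

```text
t: 7.08
ee_pos: [516.3, 72.2, 111.1]
orientation: [2.952, 1.074, 0.0]
ft_force: [0.2, -6.8, 2.7]
width: 21.8
grasp_force: 30.0
```

Emit:
step_arm:
  plan:
    - [-1, 0, 0, 0.1, 0, 0, 0]
    - [-1, 0, 0, 0, 0, 0, 0]

```text
t: 7.32
ee_pos: [516.2, 71.6, 105.6]
orientation: [2.951, 1.074, -0.001]
ft_force: [2.6, -7.8, -5.7]
width: 21.6
grasp_force: 30.0
```

Emit:
step_arm:
  plan:
    - [-1, -0.01, 0.025, 0, 0, 0, 0]
    - [-1, 0, 0, 0, 0, 0, 0]

```text
t: 7.58
ee_pos: [516.3, 71.1, 105.8]
orientation: [-2.952, -1.073, 0.001]
ft_force: [-0.3, -2.6, -2.2]
width: 21.4
grasp_force: 30.0
```

Emit:
step_arm:
  plan:
    - [-1, -0.01, 0.025, 0, 0, 0, 0]
    - [-1, 0, 0, 0, 0, 0, 0]

```text
t: 7.82
ee_pos: [516.9, 70.1, 106.2]
orientation: [-2.952, -1.073, 0.0]
ft_force: [-1.2, 0.2, -1.6]
width: 21.4
grasp_force: 30.0
```

Emit:
step_arm:
  plan:
    - [-1, 0, 0, 0.1, 0, 0, 0]
    - [-1, 0, 0, 0, 0, 0, 0]

```text
t: 8.07
ee_pos: [516.8, 69.9, 100.8]
orientation: [-2.952, -1.074, 0.001]
ft_force: [-1.2, -0.9, -1.5]
width: 21.4
grasp_force: 30.0
```

Emit:
step_arm:
  plan:
    - [-1, 0, 0, 0.06, 0, 0, 0]
    - [-1, 0, 0, 0, 0, 0, 0]

```text
t: 8.32
ee_pos: [516.8, 69.9, 97.9]
orientation: [-2.952, -1.074, 0.001]
ft_force: [-1.3, 1.3, -2.9]
width: 21.4
grasp_force: 30.0
```

Emit:
step_arm:
  plan:
    - [-1, 0, -0.01, 0.06, 0, 0, 0]
    - [-1, 0, 0, 0, 0, 0, 0]

```text
t: 8.57
ee_pos: [516.9, 70.2, 95.0]
orientation: [2.952, 1.074, 0.0]
ft_force: [-0.2, -0.4, -1.4]
width: 21.3
grasp_force: 30.0
```

Emit:
step_arm:
  plan:
    - [-1, 0, 0, 0.04, 0, 0, 0]
    - [-1, 0, 0, 0, 0, 0, 0]

```text
t: 8.82
ee_pos: [516.9, 70.1, 93.1]
orientation: [2.952, 1.074, 0.0]
ft_force: [-0.7, 0.0, -1.9]
width: 21.5
grasp_force: 30.0
```

Emit:
step_arm:
  plan:
    - [-1, 0, 0, 0.04, 0, 0, 0]
    - [-1, 0, 0, 0, 0, 0, 0]

```text
t: 9.07
ee_pos: [516.8, 70.1, 91.1]
orientation: [2.952, 1.074, 0.0]
ft_force: [-0.5, -0.7, -1.7]
width: 21.2
grasp_force: 30.0
```

Emit:
step_arm:
  plan:
    - [-1, 0, 0, 0.03, 0, 0, 0]
    - [-1, 0, 0, 0, 0, 0, 0]

```text
t: 9.32
ee_pos: [517.0, 70.1, 90.5]
orientation: [2.952, 1.074, 0.001]
ft_force: [-3.1, -2.0, 8.8]
width: 20.8
grasp_force: 30.0
```

Emit:
step_arm:
  plan:
    - [-0.2, 0, 0, 0, 0, 0, 0]
    - [0.2, 0, 0, 0, 0, 0, 0]
    - [0.2, 0, 0, 0, 0, 0, 0]
    - [0.2, 0, 0, 0, 0, 0, 0]
    - [0.2, 0, 0, -0.3, 0, 0, 0]
    - [0.2, 0, 0, -0.5, 0, 0, 0]
    - [0.2, 0, 0, -0.7, 0, 0, 0]
    - [0.2, 0, 0, -0.7, 0, 0, 0]

```text
t: 10.32
ee_pos: [516.7, 70.2, 201.6]
orientation: [2.952, 1.074, 0.001]
ft_force: [-0.3, -0.7, -0.7]
width: 52.5
grasp_force: 0.0
```

Emit:
step_arm:
  plan:
    - [0.2, -0.351, 0.359, 0, 0, 0, 0]
    - [0.2, -0.351, 0.359, 0, 0, 0, 0]
    - [0.2, -0.351, 0.359, 0, 0, 0, 0]
    - [0.2, -0.351, 0.359, 0, 0, 0, 0]
    - [0.2, -0.351, 0.359, 0, 0, 0, 0]
    - [0.2, -0.351, 0.359, 0, 0, 0, 0]
    - [0.2, -0.351, 0.359, 0, 0, 0, 0]
    - [0.2, -0.351, 0.359, 0, 0, 0, 0]
    - [0.2, -0.351, 0.359, 0, 0, 0, 0]
    - [0.2, -0.351, 0.359, 0, 0, 0, 0]
    - [0.2, -0.351, 0.359, 0, 0, 0, 0]
    - [0.2, -0.351, 0.359, 0, 0, 0, 0]
    - [0.2, -0.351, 0.359, 0, 0, 0, 0]
    - [0.2, -0.351, 0.359, 0, 0, 0, 0]
    - [0.2, 0, 0, 0, 0, 0, 0]
    - [0.2, 0, 0, 0, 0, 0, 0]

```text
t: 12.32
ee_pos: [489.8, -279.7, 200.1]
orientation: [-2.952, -1.073, -0.0]
ft_force: [-1.2, 0.2, 0.2]
width: 53.0
grasp_force: 0.0
```

```bash
python3 - <<'E'
from h import *
import pickle
go((490.5,-280.5,79))
S=vision.get_image('scene');pickle.dump(S,open('scene2.pkl','wb'))
T=vision.get_image('top');pickle.dump(T,open('top2.pkl','wb'))
def crop(im,x,y,w,h): return cv2.resize(im['pixels'][y:y+h,x:x+w,::-1],(400,300),interpolation=cv2.INTER_CUBIC)
cv2.imwrite('pics/pin_in.png',cv2.convertScaleAbs(np.hstack([crop(S,185,190,112,84),crop(T,170,155,100,75)]),alpha=1.4))
C=cloud(T)
z=C[:,:,2]; m=((z>66)&(z<84)).astype(np.uint8); m[:,:175]=0;m[:,258:]=0;m[:160]=0;m[235:]=0
m=cv2.morphologyEx(m,cv2.MORPH_OPEN,np.ones((3,3),np.uint8))
c=max(cv2.findContours(m,0,1)[0],key=cv2.contourArea)
print('cover rect',cv2.minAreaRect(plane(T,c.reshape(-1,2),74)[:,:2].astype(np.float32)))
X=C.reshape(-1,3);q=X[(X[:,2]>108)&(X[:,2]<135)&(abs(X[:,0]-517)<40)&(abs(X[:,1]-70)<40)];print(len(q),q.mean(0).round(1))
def dark(im,x,y,w,h,z,rel):
    g=cv2.cvtColor(im['pixels'],cv2.COLOR_RGB2GRAY)[y:y+h,x:x+w]
    g=cv2.resize(g,None,fx=8,fy=8,interpolation=cv2.INTER_CUBIC)
    for c in cv2.findContours((g<rel).astype(np.uint8),0,1)[0]:
        if cv2.contourArea(c)>8*64:
            M=cv2.moments(c);uv=(np.array([M['m10'],M['m01']])/M['m00']+.5)/8-.5+[x,y];print(uv.round(1),plane(im,[uv],z)[0].round(1))
dark(T,191,211,16,16,74,120); dark(S,238,242,20,16,74,110)
E
```

```text
ee [ 489.8 -279.7  200.1] toolx [0.767 0.642 0.   ] tooly [ 0.642 -0.767 -0.   ] z [ 1.e-04  2.e-04 -1.e+00] d/50: [0.    0.022 2.422] F [-1.2  0.2  0.2] w 53.0 t 12.32
cover rect ((544.8538818359375, 139.1700439453125), (136.42318725585938, 171.26727294921875), 12.579171180725098)
52 [514.3  69.9 123.1]
[198.1 219.6] [488.8 187.5  74. ]
[255.2 255.1] [463.8 189.4  74. ]
[245.3 251.2] [489.8 190.5  74. ]
```

View pics/pin_in.png

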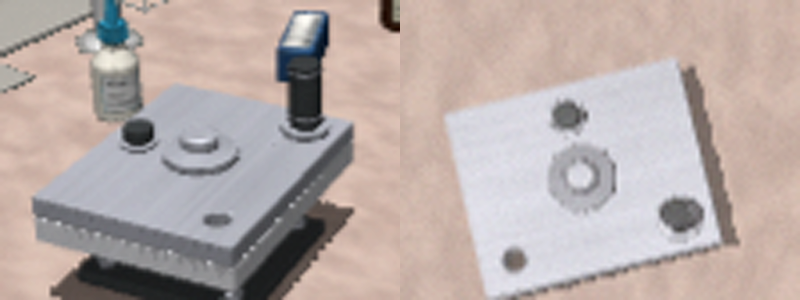

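The pin is home: its collar sits on the cover, and cover and flange line up (scene crop, 305,130). The bolt hole is at about (490,187) mm. Now I'll grasp the bolt.

Emit:
step_arm:
  plan:
    - [0.2, 0, 0.022, 0.6, 0, 0, 0]
    - [0.2, 0, 0, 0.6, 0, 0, 0]
    - [0.2, 0, 0, 0.5, 0, 0, 0]
    - [0.2, 0, 0, 0.4, 0, 0, 0]
    - [0.2, 0, 0, 0.3, 0, 0, 0]
    - [0.2, 0, 0, 0.05, 0, 0, 0]
    - [0.2, 0, 0, 0, 0, 0, 0]
    - [-1, 0, 0, 0, 0, 0, 0]
    - [-1, 0, 0, 0, 0, 0, 0]
    - [-1, 0, 0, 0, 0, 0, 0]
    - [-1, 0, 0, 0, 0, 0, 0]
    - [-1, 0, 0, 0, 0, 0, 0]

```text
t: 13.92
ee_pos: [490.7, -281.2, 77.6]
orientation: [2.952, 1.074, 0.0]
ft_force: [-1.4, 0.2, 5.1]
width: 26.7
grasp_force: 30.0
```

Emit:
step_arm:
  plan:
    - [-1, 0, 0, -0.4, 0, 0, 0]
    - [-1, 0, 0, -0.7, 0, 0, 0]
    - [-1, 0, 0, -0.7, 0, 0, 0]
    - [-1, 0, 0, -0.7, 0, 0, 0]
    - [-1, 0.401, -0.48, 0, 0, 0, 0]
    - [-1, 0.401, -0.48, 0, 0, 0, 0]
    - [-1, 0.401, -0.48, 0, 0, 0, 0]
    - [-1, 0.401, -0.48, 0, 0, 0, 0]
    - [-1, 0.401, -0.48, 0, 0, 0, 0]
    - [-1, 0.401, -0.48, 0, 0, 0, 0]
    - [-1, 0.401, -0.48, 0, 0, 0, 0]
    - [-1, 0.401, -0.48, 0, 0, 0, 0]
    - [-1, 0.401, -0.48, 0, 0, 0, 0]
    - [-1, 0.401, -0.48, 0, 0, 0, 0]
    - [-1, 0.401, -0.48, 0, 0, 0, 0]
    - [-1, 0.401, -0.48, 0, 0, 0, 0]
    - [-1, 0.401, -0.48, 0, 0, 0, 0]
    - [-1, 0.401, -0.48, 0, 0, 0, 0]
    - [-1, 0.401, -0.48, 0, 0, 0, 0]
    - [-1, 0, 0, 0, 0, 0, 0]

```text
t: 16.42
ee_pos: [489.6, 189.5, 201.8]
orientation: [-2.951, -1.078, 0.001]
ft_force: [-0.7, 0.1, -1.1]
width: 26.8
grasp_force: 30.0
```

Emit:
step_arm:
  plan:
    - [-1, 0, 0, 0.3, 0, 0, 0]
    - [-1, 0, 0, 0.4, 0, 0, 0]
    - [-1, 0, 0, 0.3, 0, 0, 0]
    - [-1, 0, 0, 0, 0, 0, 0]
    - [-1, 0, 0, 0, 0, 0, 0]

```text
t: 17.05
ee_pos: [490.1, 187.8, 152.3]
orientation: [2.953, 1.073, 0.0]
ft_force: [-0.3, 0.3, -1.4]
width: 27.0
grasp_force: 30.0
```

```bash
python3 - <<'E'
from h import *
go((490,187.2,84))
S=vision.get_image('scene');e=get_obs()['ee_pos']
print(proj(S,[(e[0],e[1],e[2]-7.6-d) for d in (0,25,45,50)]).round(1), 'hole',proj(S,[(490,187.2,74)]).round(1))
I=S['pixels'].astype(int).sum(2)//3
u,v=proj(S,[(e[0],e[1],e[2]-40)])[0].astype(int)
for r in range(v-15,v+14,4): print(r,u-14,I[r,u-14:u+14])
a=cv2.resize(S['pixels'][170:275,175:315,::-1],(800,600),interpolation=cv2.INTER_CUBIC)
cv2.imwrite('pics/bolt.png',cv2.convertScaleAbs(a,alpha=1.4))
E
```

```text
ee [490.1 187.8 152.3] toolx [0.767 0.642 0.   ] tooly [ 0.642 -0.767  0.   ] z [ 1.e-04  0.e+00 -1.e+00] d/50: [-0.009  0.008  1.366] F [-0.3  0.3 -1.4] w 27.0 t 17.05
[[244.9 220.6]
 [245.3 231.4]
 [245.6 239.9]
 [245.6 242. ]] hole [[246.3 250.5]]
219 231 [130 131 132 133 132 133  65  23  25  24  25  24  25  23  23  24  24  24
  22  22  70 122 135 136 136 136 136 137]
223 231 [133 131 132 133 133 134 132 102  72  68  68  68  68  69  70  68  68  65
  57 116 134 136 136 138 138 138 136 134]
227 231 [136 136 135 135 130 130  81  57  57  58  56  65  71  74  73  69  58  57
  58  59  59  59  58  57  59  57  58  56]
231 231 [131 133 133 132 115  81  69  70  74  77  66  66  71  73  73  69  58  56
  57  58  55  56  56  56  56  56  57  58]
235 231 [ 76  94 126 136  88  66  65  65  65  64  56  62  69  73  72  68  56  61
  61  56  56  55  56  58  58  59  58  57]
239 231 [134 134  90  62  58  60  60  61  60  61  53  59  69  72  72  67  59  56
  56  57  57  57  56  57  55  56  55  55]
243 231 [64 60 60 59 59 58 58 57 56 57 57 57 60 64 63 58 58 57 56 56 56 56 56 55
 55 56 56 58]
247 231 [59 58 59 58 58 56 57 58 58 56 57 59 57 57 56 56 57 56 55 55 55 56 56 56
 56 58 58 57]
```

View pics/bolt.png

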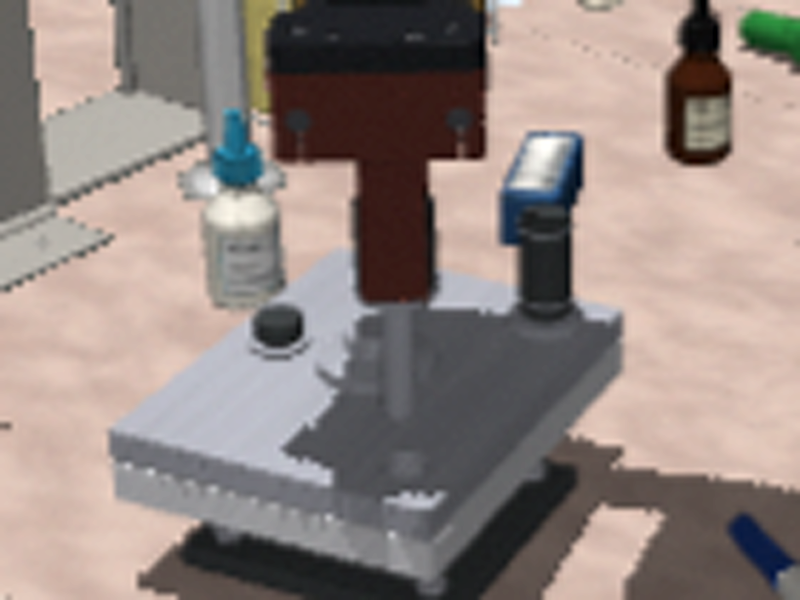

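The view shows the bolt shank's end at about px (244.5,242), right above the bolt hole at (245.3,251), with the same -1 px bias as before. I'll lower it.

Emit:
step_arm:
  plan:
    - [-1, -0.01, 0.01, 0.2, 0, 0, 0]
    - [-1, 0, 0, 0.16, 0, 0, 0]
    - [-1, 0, 0, 0.1, 0, 0, 0]
    - [-1, 0, 0, 0, 0, 0, 0]

```text
t: 17.6
ee_pos: [489.4, 187.3, 128.6]
orientation: [-2.952, -1.074, 0.002]
ft_force: [-0.6, 0.9, -1.1]
width: 26.7
grasp_force: 30.0
```

Emit:
step_arm:
  plan:
    - [-1, 0, 0, 0.1, 0, 0, 0]
    - [-1, 0, 0, 0.1, 0, 0, 0]
    - [-1, 0, 0, 0, 0, 0, 0]

```text
t: 17.98
ee_pos: [489.5, 187.3, 118.8]
orientation: [-2.952, -1.074, 0.001]
ft_force: [-0.2, 0.7, -1.1]
width: 26.7
grasp_force: 30.0
```

Entered without contact at z 74→61; continuing through the body.

Emit:
step_arm:
  plan:
    - [-1, 0, 0, 0.1, 0, 0, 0]
    - [-1, 0, 0, 0.1, 0, 0, 0]
    - [-1, 0, 0, 0, 0, 0, 0]

```text
t: 18.35
ee_pos: [489.4, 187.2, 108.7]
orientation: [-2.952, -1.074, 0.001]
ft_force: [-1.1, -0.8, -1.5]
width: 26.5
grasp_force: 30.0
```

Emit:
step_arm:
  plan:
    - [-1, 0, 0, 0.14, 0, 0, 0]
    - [-1, 0, 0, 0.14, 0, 0, 0]
    - [-1, 0, 0, 0, 0, 0, 0]

```text
t: 18.73
ee_pos: [489.3, 187.2, 94.5]
orientation: [-2.952, -1.074, 0.002]
ft_force: [-0.1, 0.7, -2.0]
width: 26.7
grasp_force: 30.0
```

Emit:
step_arm:
  plan:
    - [-1, 0, 0, 0.12, 0, 0, 0]
    - [-1, 0, 0, 0.08, 0, 0, 0]
    - [-1, 0, 0, 0, 0, 0, 0]

```text
t: 19.1
ee_pos: [489.5, 187.3, 84.8]
orientation: [-2.952, -1.074, 0.001]
ft_force: [0.2, 0.3, -1.7]
width: 26.5
grasp_force: 30.0
```

Emit:
step_arm:
  plan:
    - [-1, 0, 0, 0.04, 0, 0, 0]
    - [-1, 0, 0, 0, 0, 0, 0]

```text
t: 19.35
ee_pos: [489.8, 187.3, 83.2]
orientation: [-2.952, -1.074, 0.0]
ft_force: [0.4, 0.6, -1.1]
width: 26.9
grasp_force: 30.0
```

Emit:
step_arm:
  plan:
    - [-1, 0, 0, 0.04, 0, 0, 0]
    - [-1, 0, 0, 0, 0, 0, 0]

```text
t: 19.6
ee_pos: [490.0, 187.4, 81.5]
orientation: [-2.952, -1.074, -0.001]
ft_force: [-1.4, -0.5, 4.0]
width: 27.0
grasp_force: 30.0
```

Emit:
step_arm:
  plan:
    - [-0.2, 0, 0, 0, 0, 0, 0]
    - [0.2, 0, 0, 0, 0, 0, 0]
    - [0.2, 0, 0, 0, 0, 0, 0]
    - [0.2, 0, 0, 0, 0, 0, 0]
    - [0.2, 0, 0, -0.3, 0, 0, 0]
    - [0.2, 0, 0, -0.6, 0, 0, 0]
    - [0.2, 0, 0, -0.8, 0, 0, 0]
    - [0.2, 0, 0, -0.8, 0, 0, 0]
    - [0.2, -0.35, 0.42, 0, 0, 0, 0]
    - [0.2, -0.35, 0.42, 0, 0, 0, 0]
    - [0.2, -0.35, 0.42, 0, 0, 0, 0]
    - [0.2, -0.35, 0.42, 0, 0, 0, 0]
    - [0.2, -0.35, 0.42, 0, 0, 0, 0]
    - [0.2, -0.35, 0.42, 0, 0, 0, 0]
    - [0.2, -0.35, 0.42, 0, 0, 0, 0]
    - [0.2, -0.35, 0.42, 0, 0, 0, 0]
    - [0.2, -0.35, 0.42, 0, 0, 0, 0]
    - [0.2, -0.35, 0.42, 0, 0, 0, 0]
    - [0.2, 0, 0, 0, 0, 0, 0]
    - [0.2, 0, 0, 0, 0, 0, 0]

```text
t: 22.1
ee_pos: [490.5, -85.7, 206.7]
orientation: [2.953, 1.073, 0.001]
ft_force: [-1.0, -0.2, 0.7]
width: 52.2
grasp_force: 0.0
```

```bash
python3 - <<'E'
from h import *
S=vision.get_image('scene');T=vision.get_image('top');C=cloud(T);X=C.reshape(-1,3)
for p,zs in(((517,70),(108,135)),((490,187),(98,125))):
    q=X[(X[:,2]>zs[0])&(X[:,2]<zs[1])&(abs(X[:,0]-p[0])<40)&(abs(X[:,1]-p[1])<40)];print(len(q),q.mean(0).round(1),np.median(q[:,2]))
def crop(im,x,y,w,h): return cv2.resize(im['pixels'][y:y+h,x:x+w,::-1],(400,300),interpolation=cv2.INTER_CUBIC)
cv2.imwrite('pics/final.png',cv2.convertScaleAbs(np.hstack([crop(S,185,190,112,84),crop(T,170,155,100,75)]),alpha=1.4))
E
```

```text
51 [514.4  69.6 122.4] 122.6249095108767
83 [490.  187.  110.9] 111.71385829659675
```

View pics/final.png

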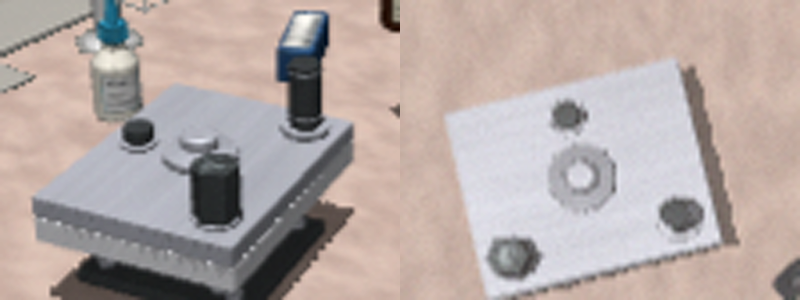

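The pin (305,130) and the bolt (217,190 in the crop) both sit flat on the cover. Their tops measure about 123 and 111 mm, as expected when fully home, and the robot is clear.

```bash
python3 -c "
from h import *
print(ctrl.close_job())"
```

```text
the job is handed in; nothing more can be done
None
```

The drift pin is fully home in the larger hole with the cover in line, the hex bolt is fully home in the smaller hole, and the job was handed in at about 22 s; the call returned no verdict.

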